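Loosen the knurled ring of a filter holder by counted turns

TASK

The knurled ring on the steel filter holder must be backed off before the filter is changed. Roll a fingertip along its rim, without grasping anything, to turn the ring anticlockwise (seen from above): let its red dot pass the yellow index line once, go on, and stop with the dot at the index line when it comes round for the second time. Leave the stopper, petri dish, forceps and beaker standing where they are.

Things in the scene. Friction and masses are not known exactly. Their poses are not given: they have to be found in the camera images.
- filter_holder: Steel filter holder fixed to the worktop; origin under its centre, z up along the ring's axis, -x towards the yellow index line. Base plate 120 x 120 x 13 mm with bolts; round flange 116 mm across, its top at 52 mm; above it the ring. In the ring's middle a fixed cover 58 mm across up to 82 mm high with a 22 mm nozzle up to 98 mm. An outlet stub below the flange at +y reaches 69 mm from the axis.
- knurled_ring: Aluminium ring with a finely knurled upright rim: 94 mm across (too wide to grasp), 22 mm high. Origin on its axis at its lower face, 54 mm above the worktop when tight (top at 76 mm); it rises 1.9 mm per turn. This frame does not turn with the ring.
- ring_turn (a joint): Turn from tight, rad, anticlockwise from above positive, counting on over full turns; 0 = tight, dot at the index line. Starts at 0.5 to 2.0 (dot past the line by that angle); 6.28 = dot at the line the first time, 12.57 the second. End stop at 19. Drags with 0.06 N m (1.3 N at the rim), stays where left. A fingertip pressed inward with about 6 N drives the rim by friction.
- ring_dot (a point): Centre of the red dot, 11 mm across, on the ring's top face, 38 mm from the axis; it turns with the ring.
- index_line (a point): Outer end of the yellow index line on the flange's top, 58 mm from the axis, 52 mm above the worktop when built; the line is 5 mm wide, radial and 10 mm long and runs on down the flange's edge.
- petri: Loose petri dish with reddish filling, 92 mm across, 16 mm high; origin under its centre. Bystander.
- stopper: Loose red-brown rubber stopper, 29 mm across, 26 mm high; origin under its centre. Bystander.
- forceps: Loose steel forceps lying flat, 14 x 120 x 9 mm, long in its own y; origin under its centre. Bystander.
- beaker: Loose empty glass beaker, 55 mm across, 68 mm high; origin under its centre. Bystander.
Things that resemble listed ones, but are neither listed nor needed, are in the scene too. What is meant by the filter_holder is not turquoise, and is the larger of those in its own colour.

How it is judged:
On the way, in this order (a step that is already met when the one before it is completed fails the run):
1. a finger touches the ring (contact force between the fingers and knurled_ring above 0.3 N), for 0.04 s.
2. the dot has passed the index line once (value of joint ring_turn above 6.4 rad), for 0.04 s.
At the end, for the whole second after the job is handed in: The ring rests with its red dot within 0.35 rad (20 degrees) of the index line, two full turns from tight (joint 12.57) (value of joint ring_turn between 12.22 and 12.92 rad); the robot touches nothing.
It fails at once if the petri is moved more than 20 mm or lifted (distance of petri from where it was at the start of the episode above 0.02 m).
It fails at once if the stopper is moved more than 20 mm or lifted (distance of stopper from where it was at the start of the episode above 0.02 m).
It fails at once if the forceps is moved more than 20 mm or lifted (distance of forceps from where it was at the start of the episode above 0.02 m).
It fails at once if the beaker is moved more than 20 mm or lifted (distance of beaker from where it was at the start of the episode above 0.02 m).
It fails at once if the ring is turned far past the second time (joint over 14) (value of joint ring_turn above 14 rad).
It also fails if it takes over 61 s, if anything falls off the work surface, if the arm or the gripper's body presses on something with over 40 N, if the wrist force passes 120 N, or if a joint passes its speed limit or range.

ROBOT

A 7-joint arm with a two-finger parallel gripper is mounted at the origin on the work surface; the furniture and walls round the work are solid. World frame = base frame: x ahead of the robot, y to its left, z up, the work surface at z = 0. Lengths are in m, angles in rad, forces in N, time in s.
With the tool pointing down it reaches from about 0.4 to 0.875 m from the base axis. Payload 6.5 kg.
Tool frame: the origin (TCP) lies midway between the tips of the shut fingers; the grasp point (between the pads) lies 19 mm behind it; z points along the fingers, y is the direction in which the jaws open and shut (so a half turn about z gives the same grasp; the last joint's range is limited). The gripper opens to 88 mm and grips with 3 to 60 N. Pads are 18 mm wide; open, the fingers measure 123 mm over their backs; the gripper's body (75 mm by 187 mm) begins 45 mm behind the grasp point.
Start: joints at [1.276, 0.536, -0.004, 1.538, 0.003, 1.067, -0.071], TCP at [0.147, -0.633, 0.239] pointing down, gripper open.
Joint ranges: [-2.7, 2.7], [-0.37, 2.16], [-1.27, 1.26], [0.24, 2.4], [-1.31, 4.45], [0.19, 1.91], [-2.76, 2.76]. Speed limits (rad/s): [2.39, 2.39, 3.14, 3.14, 3.14, 3.14, 3.14].

INTERFACE

Orientations are given as a unit quaternion [w, x, y, z].
In Python, from plant import robot, imaging gives the robot as it stands. The module is installed in compiled form; this text tells all that it offers.
- The arm moves only by the tool drive_tool, never from a script. Its argument "series" is a list of rows, each a list of 7 numbers: the opening in per cent of the stroke, from 0 (shut) to 100 (fully open), then the shift along the world's x, y, z in units of 60 mm (1.0 is 60 mm), then the turn, a rotation vector about the world's x, y, z in units of 10 degrees (1.0 is 10 degrees). A call has 1 to 12 rows; each row is the pose to reach, as a shift and turn from the pose commanded when the call began; what a row does not reach only later rows make up. A row lasts 1/8 s, in which the tool goes at most 62.5 mm and 10.7 degrees, less where a joint would pass 70% of its speed; a pose out of reach is approached as far as the arm can. A call with a gripper value outside its range is refused whole. The fingers move at their own pace and stop on an object; "force" is the grip in N (left out, the last holds). Time passes only in rows, so rows that repeat a pose let the fingers close. It gives the time, the measured TCP pose, the force and the opening at its end, in the units of the state.
- robot.get_state(): the state, without advancing time (a new reading comes with each control period).
- imaging.snapshot(name): name is "side" or "top" or "wrist"; returns (picture, depth): 420x560x3 uint8, red, green, blue; 420x560 float32, m along the optical axis (not along the pixel's ray), 0 where there is no reading.
- imaging.camera_info(name): a dict with "camera_matrix" (3x3 intrinsics, pixels), "eye" and "attitude" of the camera in the world; the wrist camera has in their place "tool_from_camera" (4x4, takes a point from camera to tool coordinates, whose origin is the TCP and whose axes are the flange's). Camera axes: x right, y down, z forward; pixel columns grow to the right and rows downward; lengths in m; the calibration is good to about 2 mm. A picture is of the moment at which its call begins: read the wrist's pose just before it. camera_info takes no time and is no camera call.
- robot.close_job(): hands the job in, once; it reports no verdict.
The state is a dict: "t": time; "joint_positions": joint angles; "joint_vel": joint speeds; "tau": joint torques, N m; "tcp_pos": TCP position; "eef_rot": TCP orientation; "force": force on the tool from outside, world axes, zero at the start; "torque": the same for the moment, N m; "gripper_width": finger opening in m.
Only numpy, scipy, OpenCV 4.12 (cv2) and the standard library are available. Lean on these libraries where they do the work, as an engineer would, in place of code of your own. Each camera call takes 0.05 s, during which the arm holds its last target.

## Working session

There is one attempt and no reset: what is moved stays moved. The work goes in short steps, Python scripts to look and compute and a tool call to move; the robot and the scene stay as the last step left them, time stands still between calls to the robot, and variables do not carry over. Pictures are saved under pics/ and viewed, and the job is handed in when it is done.

Besides the shell and the picture viewer there is one more tool, called after "Emit:" as name(argument=value, ...), one argument or row to a line, values as JSON. drive_tool: Moves the arm, as the interface text tells. Its arguments: {"type":"object","properties":{"series":{"type":"array"},"force":{"type":"number"}},"required":["series"]}

```bash
mkdir -p pics; cat > h.py <<'E'
import numpy as np, cv2
from plant import robot, imaging
from scipy.spatial.transform import Rotation as R
def snap(n,f=None):
    s=robot.get_state(); p,d=imaging.snapshot(n)
    if f: cv2.imwrite('pics/'+f,p[:,:,::-1])
    np.savez('/tmp/'+(f or n)+'.npz',p=p,d=d,pos=s['tcp_pos'],rot=s['eef_rot'])
    return p,d,s
E
python3 - <<'E'
from h import *
for n in('side','top','wrist'):
    print(n,imaging.camera_info(n)); p,d,s=snap(n,n+'0.png')
print(s)
E
```

```text
side {'camera_matrix': array([[432.64127426,   0.        , 280.95114878],
       [  0.        , 432.64127426, 210.33023523],
       [  0.        ,   0.        ,   1.        ]]), 'eye': array([ 0.40880514, -0.59008583,  0.62904636]), 'attitude': array([-0.46892952,  0.88315169,  0.01195544, -0.00229404])}
top {'camera_matrix': array([[449.09677327,   0.        , 287.41867081],
       [  0.        , 449.09677327, 209.77219532],
       [  0.        ,   0.        ,   1.        ]]), 'eye': array([0.19590325, 0.25336287, 1.15704409]), 'attitude': array([ 0.06754591, -0.6974448 ,  0.70994015, -0.07066319])}
wrist {'camera_matrix': array([[326.09422195,   0.        , 284.57131559],
       [  0.        , 326.09422195, 207.31627091],
       [  0.        ,   0.        ,   1.        ]]), 'tool_from_camera': array([[ 2.46728706e-04, -9.62780563e-01, -2.70284158e-01,
         6.86882920e-02],
       [ 9.99999452e-01, -3.73531424e-05,  1.04590462e-03,
        -1.00483091e-03],
       [-1.01707261e-03, -2.70284268e-01,  9.62780027e-01,
        -1.45693451e-01],
       [ 0.00000000e+00,  0.00000000e+00,  0.00000000e+00,
         1.00000000e+00]])}
{'t': 0.1, 'joint_positions': array([ 1.27582251,  0.53707581, -0.00442066,  1.53872766,  0.00264762,
        1.06729283, -0.07121279]), 'joint_vel': array([ 0.00029535, -0.00175657, -0.00048169, -0.00109355, -0.00238648,
        0.00058564, -0.0020303 ]), 'tau': array([ 1.91473948e-03, -5.72084248e+01,  9.93439816e-01, -2.52235579e+01,
       -5.61905571e-02,  1.34742900e-02,  3.71999511e-05]), 'tcp_pos': array([ 0.14725444, -0.63255841,  0.23795452]), 'eef_rot': array([-7.30986042e-04,  9.93460880e-01,  1.14170566e-01, -1.65463228e-04]), 'force': array([ 0.36697608, -0.65480531,  0.02449239]), 'torque': array([-0.00399508, -0.05844269, -0.00124876]), 'gripper_width': 0.08820540312402494}
```

View pics/side0.png

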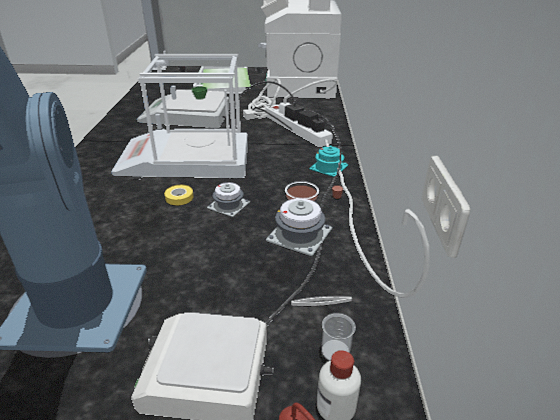

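View pics/top0.png

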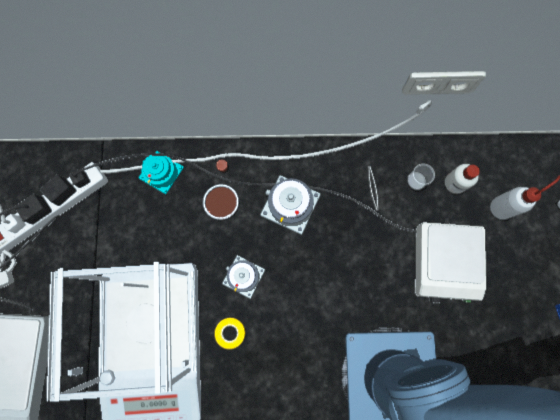

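View pics/wrist0.png

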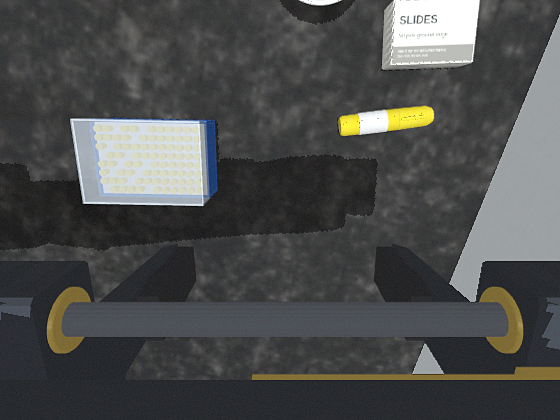

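```bash
cat >> h.py <<'E'
def cloud(n,f):
    z=np.load('/tmp/'+f+'.npz'); ci=imaging.camera_info(n); K=ci['camera_matrix']; d=z['d']
    v,u=np.mgrid[:420,:560]
    P=np.stack([(u-K[0,2])/K[0,0]*d,(v-K[1,2])/K[1,1]*d,d],-1)
    if n=='wrist':
        T=ci['tool_from_camera']; P=P@T[:3,:3].T+T[:3,3]
        q=z['rot']; P=P@R.from_quat(np.r_[q[1:],q[0]]).as_matrix().T+z['pos']
    else:
        q=ci['attitude']; P=P@R.from_quat(np.r_[q[1:],q[0]]).as_matrix().T+ci['eye']
    P[d==0]=np.nan
    return z['p'],P
E
python3 - <<'E'
from h import *
ims=[]
for n,(u,v) in(('top',(291,203)),('side',(300,218))):
    p,P=cloud(n,n+'0.png')
    c=p[v-38:v+38,u-50:u+50]; ims.append(cv2.resize(c[:,:,::-1],None,fx=7,fy=7,interpolation=cv2.INTER_CUBIC)[:300*2])
cv2.imwrite('pics/c1.png',ims[0]);cv2.imwrite('pics/c2.png',ims[1])
p,P=cloud('top','top0.png')
for nm,u,v in[('holder',291,200),('dot',297,212),('petri',221,202),('stopper',222,165),('forceps',374,187),('beaker',421,177),('small',243,275),('tap',229,333),('table',330,240),('cable',350,205),('cable2',265,156),('wall',300,133),('slidebox',450,260)]: print(nm,P[v,u].round(3))
# ring top points
for n,f in(('top','top0.png'),('side','side0.png')):
    p,P=cloud(n,f)
    Q=P.reshape(-1,3); 
    c0=cloud('top','top0.png')[1][200,291]
    m=np.hypot(Q[:,0]-c0[0],Q[:,1]-c0[1])<.09
    Q=Q[m]; print(n,np.histogram(Q[:,2],np.arange(-.01,.11,.005)))
    for a,b in((.071,.08),(.072,.09),(.045,.058),(.09,.11)):
        q=Q[(Q[:,2]>a)&(Q[:,2]<b)]; 
        if len(q)>5:
            (x,y),r=cv2.minEnclosingCircle((q[:,:2]*1000).astype(np.float32)); print(a,b,len(q),x,y,r)
E
```

```text
holder [0.432 0.238 0.086]
dot [0.404 0.223 0.078]
petri [0.448 0.42  0.004]
stopper [0.543 0.416 0.025]
forceps [ 0.483  0.015 -0.   ]
beaker [ 0.508 -0.111  0.002]
small [0.254 0.357 0.061]
tap [ 0.115  0.398 -0.004]
table [ 0.344  0.137 -0.002]
cable [0.435 0.081 0.   ]
cable2 [0.572 0.304 0.006]
wall [0.633 0.209 0.013]
slidebox [ 0.28  -0.138  0.085]
top (array([ 54, 858, 621, 344,  72,   5,   0,   9,   7,   1,   7, 138, 331,
        26,  12,  17, 296, 463, 267,  30,  12,  13,   2]), array([-0.01 , -0.005,  0.   ,  0.005,  0.01 ,  0.015,  0.02 ,  0.025,
        0.03 ,  0.035,  0.04 ,  0.045,  0.05 ,  0.055,  0.06 ,  0.065,
        0.07 ,  0.075,  0.08 ,  0.085,  0.09 ,  0.095,  0.1  ,  0.105]))
0.071 0.08 746 440.28125 238.34886169433594 47.0775260925293
0.072 0.09 1017 440.28125 238.34886169433594 47.0775260925293
0.045 0.058 491 440.3335876464844 238.3868408203125 58.28989028930664
0.09 0.11 27 440.07916259765625 238.76319885253906 7.1854119300842285
side (array([  0, 769, 254, 628, 135,  49,  21,   1,   0,   1,  65, 173, 251,
        64,  69,  77, 277, 265, 168,  23,  12,  11,   0]), array([-0.01 , -0.005,  0.   ,  0.005,  0.01 ,  0.015,  0.02 ,  0.025,
        0.03 ,  0.035,  0.04 ,  0.045,  0.05 ,  0.055,  0.06 ,  0.065,
        0.07 ,  0.075,  0.08 ,  0.085,  0.09 ,  0.095,  0.1  ,  0.105]))
0.071 0.08 529 436.15740966796875 236.4697265625 47.85434341430664
0.072 0.09 696 436.15740966796875 236.4697265625 47.85434341430664
0.045 0.058 455 436.65826416015625 236.0975799560547 58.6103515625
0.09 0.11 23 437.94598388671875 234.33143615722656 6.59971284866333
```

View pics/c1.png

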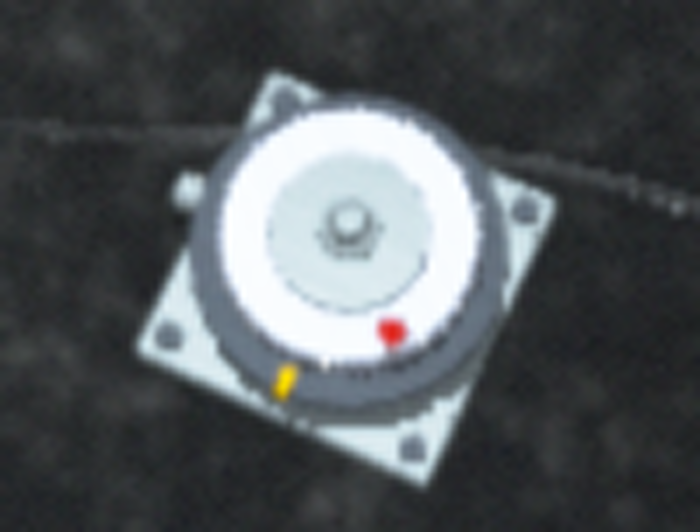

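View pics/c2.png

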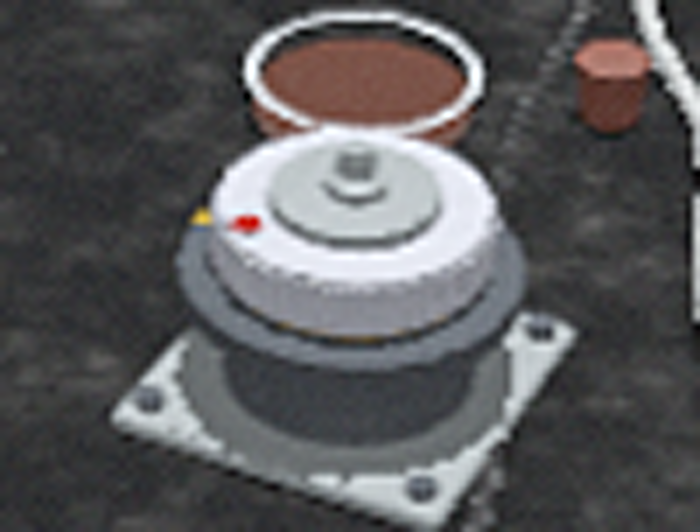

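```bash
cat >> h.py <<'E'
def rayz(n,u,v,z):
    ci=imaging.camera_info(n);K=ci['camera_matrix'];q=ci['attitude']
    d=R.from_quat(np.r_[q[1:],q[0]]).as_matrix()@np.array([(u-K[0,2])/K[0,0],(v-K[1,2])/K[1,1],1]);e=ci['eye']
    return e+d*(z-e[2])/d[2]
E
python3 - <<'E'
from h import *
def ang(p,c): return np.degrees(np.arctan2(p[1]-c[1],p[0]-c[0]))%360
i=rayz('top',281.9,219.3,.052);d=rayz('top',297.1,212.4,.076);c=np.array([.4403,.2384])
print('top',i,d,ang(i,c),ang(d,c))
i=rayz('side',250+202/7,180+217/7,.052);d=rayz('side',250+247/7,180+224/7,.076);c=np.array([.4365,.2362])
print('side',i,d,ang(i,c),ang(d,c))
p,P=cloud('top','top0.png')
for u,v in[(300,100),(200,100),(445,85),(460,178),(515,205),(540,190),(420,165)]: print(u,v,P[v,u].round(3))
p,P=cloud('side','side0.png')
Q=P[(P[...,1]>-.3)&(P[...,1]<.5)&(P[...,0]>.55)]; 
for lo in(.05,.1,.2,.3): 
    q=Q[(Q[:,2]>lo)&(Q[:,2]<lo+.05)]; print(lo,len(q),np.percentile(q[:,0],[0,2,50]) if len(q) else '')
Q=P[(P[...,1]>-.6)&(P[...,1]<.6)&(P[...,0]>.2)&(P[...,0]<.63)];print('max z',Q[:,2].max())
E
```

```text
top [0.39097475 0.26069517 0.052     ] [0.40325375 0.2230139  0.076     ] 155.67688287250812 202.55415699065304
side [0.38817623 0.26003033 0.052     ] [0.40372416 0.22112666 0.076     ] 153.75029661145263 204.69731540370626
300 100 [0.633 0.215 0.217]
200 100 [0.631 0.437 0.228]
445 85 [ 0.623 -0.082  0.298]
460 178 [ 0.481 -0.181  0.086]
515 205 [ 0.405 -0.294  0.114]
540 190 [ 0.423 -0.316  0.186]
420 165 [ 0.523 -0.092  0.062]
0.05 2901 [0.60762654 0.61771724 0.62862079]
0.1 3593 [0.61919079 0.62437638 0.62872313]
0.2 4807 [0.58467204 0.61259649 0.62886264]
0.3 6734 [0.61731553 0.61824235 0.62887158]
max z 0.574535088298355
```

Emit:
drive_tool(
  series=[
    [0,0,0,1,0,0,0],
    [0,0,0,2,0,0,0],
    [0,1,1,2,0,0,0],
    [0,2,2,2,0,0,0],
    [0,3,3,2,0,0,0],
    [0,4,4,2,0,0,0],
  ],
)

```text
t: 0.9
tcp_pos: [0.3253, -0.4546, 0.3586]
eef_rot: [-0.0, 0.993, 0.114, -0.0]
force: [0.4, -0.9, -1.1]
gripper_width: 0.0302
```

```bash
python3 - <<'E'
from h import *
s=robot.get_state();print(s['joint_positions'],s['gripper_width'])
E
```

```text
[ 0.95260383  0.27731395 -0.10461237  1.62933559  0.03036634  1.23661851
 -0.50003881] 0.030191471279916553
```

Emit:
drive_tool(
  series=[
    [0,0.6,1,0.6,0,0,0],
    [0,1.2,2,0.6,0,0,0],
    [0,1.8,3,0.6,0,0,0],
    [0,2.2,4,0.6,0,0,0],
    [0,2.5,5,0.6,0,0,0],
    [0,2.5,6,0.6,0,0,0],
    [0,2.5,7,0.6,0,0,0],
  ],
)

```text
t: 1.78
tcp_pos: [0.4733, -0.0592, 0.3945]
eef_rot: [-0.0, 0.993, 0.114, -0.0]
force: [-0.2, -0.6, -0.3]
gripper_width: 0.0006
```

```bash
python3 - <<'E'
from h import *
p,d,s=snap('side','side1.png');print(s['tcp_pos'],s['joint_positions'],s['gripper_width'])
E
```

```text
[ 0.47325448 -0.05924905  0.39454333] [ 0.41003596  0.11915315 -0.41614244  1.7478252   0.05004704  1.28507521
 -1.35940625] 0.0005607534723030981
```

View pics/side1.png

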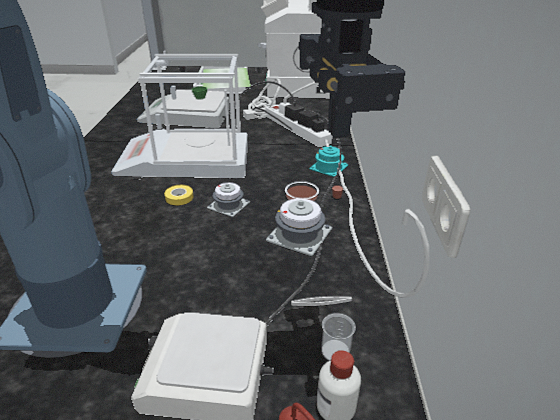

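Emit:
drive_tool(
  series=[
    [0,0,0.5,0,0,0,1],
    [0,0,1,0,0,0,2],
    [0,0,1.5,0,0,0,3],
    [0,0,2,0,0,0,4],
    [0,0,2.5,0,0,0,5],
    [0,0,3,0,0,0,6],
    [0,-0.2,3.5,0,0,0,7],
    [0,-0.4,3.5,-0.5,0,0,8],
    [0,-0.5,3.5,-1,0,0,9],
    [0,-0.5,3.5,-1.5,0,0,10],
    [0,-0.5,3.5,-2,0,0,11],
    [0,-0.5,3.5,-2.5,0,0,12],
  ],
)

```text
t: 3.32
tcp_pos: [0.4433, 0.1482, 0.2437]
eef_rot: [0.0, 0.395, 0.919, -0.0]
force: [0.3, 0.1, 0.2]
gripper_width: 0.0004
```

```bash
python3 - <<'E'
from h import *
s=robot.get_state();print(s['tcp_pos'],s['joint_positions'],s['eef_rot'],s['force'])
q=s['eef_rot'];print(R.from_quat(np.r_[q[1:],q[0]]).as_matrix())
E
```

```text
[0.44326249 0.1482097  0.24372166] [ 0.24795594  0.3122112  -0.78589718  1.96466148  0.26696243  0.96962523
  0.09131493] [ 8.68716617e-05  3.95316238e-01  9.18545075e-01 -9.32927537e-05] [0.30491408 0.1062087  0.23682963]
[[-6.87450128e-01  7.26231584e-01  8.58307931e-05]
 [ 7.26231552e-01  6.87450126e-01 -2.40070756e-04]
 [-2.33351355e-04 -1.02703642e-04 -9.99999967e-01]]
```

Emit:
drive_tool(
  series=[
    [0,0,0,-0.5,0,0,1],
    [0,0,0,-1,0,0,2],
    [0,0,0,-1.5,0,0,3],
    [0,0,0,-1.7,0,0,4],
    [0,0,0,-1.9,0,0,4.7],
    [0,0,0,-1.9,0,0,4.7],
  ],
)

```text
t: 4.08
tcp_pos: [0.4427, 0.1481, 0.1299]
eef_rot: [-0.001, -0.0, 1.0, -0.0]
force: [0.0, 0.8, 0.1]
gripper_width: 0.0007
```

```bash
python3 - <<'E'
from h import *
s=robot.get_state();print(s['tcp_pos'],s['joint_positions'],s['eef_rot'],s['force'])
q=s['eef_rot'];print(R.from_quat(np.r_[q[1:],q[0]]).as_matrix().round(3))
snap('wrist','w1.png');snap('side','s1.png')
E
```

```text
[0.44268226 0.14810978 0.12989606] [ 0.26071669  0.54574446 -0.84652018  2.05704939  0.57648377  0.79196597
  0.63464591] [-1.09546369e-03 -2.96434189e-04  9.99999350e-01 -1.07234630e-04] [0.00523864 0.81365434 0.06491453]
[[-1.    -0.001 -0.002]
 [-0.001  1.    -0.   ]
 [ 0.002 -0.    -1.   ]]
```

View pics/w1.png

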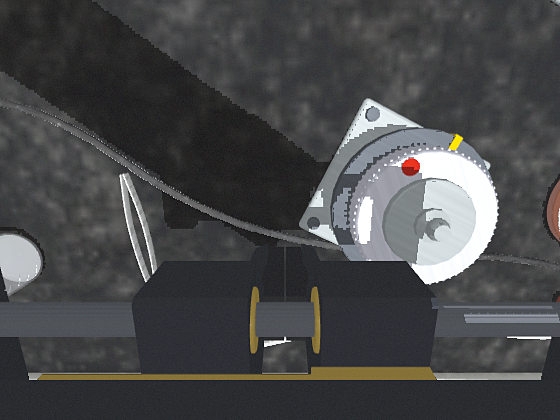

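View pics/s1.png

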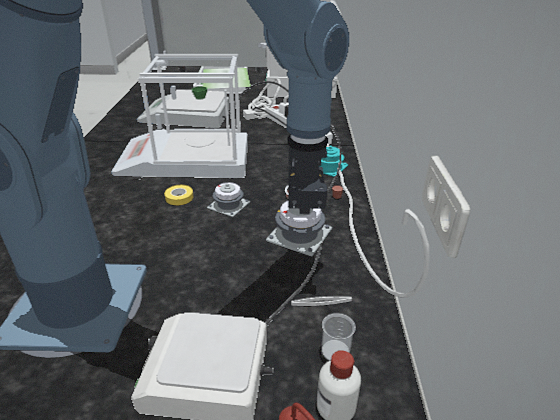

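```bash
cat >> h.py <<'E'
def look(f):
    p,d,s=snap('wrist',f); p,P=cloud('wrist',f)
    C=np.array([.438,.2375])
    r=np.hypot(P[...,0]-C[0],P[...,1]-C[1])
    h=cv2.cvtColor(p,cv2.COLOR_RGB2HSV).astype(int)
    red=(((h[...,0]<8)|(h[...,0]>172))&(h[...,1]>150)&(h[...,2]>90)&(r<.055))
    yel=((h[...,0]>20)&(h[...,0]<34)&(h[...,1]>150)&(h[...,2]>90)&(r<.07)&(r>.04))
    out={}
    for n,m in(('dot',red),('idx',yel)):
        q=P[m]; q=q[np.isfinite(q[:,2])]
        if len(q):
            c=np.median(q,0); out[n]=(len(q),c.round(4),round(float(np.degrees(np.arctan2(c[1]-C[1],c[0]-C[0]))%360),1))
    q=P[(r<.06)&(P[...,2]>.072)&(P[...,2]<.081)]
    print(out,'t',s['t'],'F',s['force'].round(2),s['tcp_pos'].round(4),s['joint_positions'].round(2))
    return p,P
E
python3 - <<'E'
from h import *
p,P=look('w2.png')
C=np.array([.438,.2375]);r=np.hypot(P[...,0]-C[0],P[...,1]-C[1])
for a,b in((.071,.081),(.048,.056)):
    q=P[(r<.08)&(P[...,2]>a)&(P[...,2]<b)]; q=q[q[:,1]>.19]
    # circle LSQ on hull
    hu=cv2.convexHull((q[:,:2]*1000).astype(np.float32))[:,0]; print(len(q),hu.round(1).tolist()[:40])
E
```

```text
{'dot': (232, array([0.4022, 0.2258, 0.0765]), 198.1), 'idx': (432, array([0.4243, 0.1768, 0.22  ]), 257.3)} t 4.175 F [-0.    0.08 -0.58] [0.4434 0.1486 0.1309] [ 0.26  0.54 -0.85  2.06  0.58  0.79  0.63]
9277 [[482.79998779296875, 248.8000030517578], [482.29998779296875, 252.39999389648438], [479.3999938964844, 261.1000061035156], [479.1000061035156, 261.5], [476.70001220703125, 265.1000061035156], [473.5, 269.29998779296875], [467.5, 276.5], [464.29998779296875, 278.5], [459.8999938964844, 281.0], [451.6000061035156, 284.8999938964844], [442.29998779296875, 287.0], [437.5, 286.79998779296875], [434.0, 286.70001220703125], [428.1000061035156, 286.20001220703125], [423.8999938964844, 284.79998779296875], [419.29998779296875, 282.8999938964844], [411.70001220703125, 279.3999938964844], [404.6000061035156, 273.5], [398.5, 266.5], [396.0, 262.20001220703125], [394.1000061035156, 257.6000061035156], [392.79998779296875, 254.39999389648438], [391.5, 249.39999389648438], [390.6000061035156, 244.5], [390.5, 240.8000030517578], [390.5, 239.89999389648438], [391.0, 234.89999389648438], [391.
[... 1034 characters left out ...]
703125, 237.6999969482422], [381.1000061035156, 226.6999969482422], [385.0, 215.1999969482422], [386.29998779296875, 213.0], [387.70001220703125, 210.6999969482422], [391.8999938964844, 204.0], [392.29998779296875, 203.39999389648438], [399.79998779296875, 196.3000030517578], [400.8999938964844, 195.3000030517578], [403.3999938964844, 193.3000030517578], [405.8999938964844, 191.8000030517578], [406.79998779296875, 191.3000030517578], [407.6000061035156, 190.8000030517578], [408.5, 190.3000030517578], [417.0, 190.0], [464.1000061035156, 190.0], [466.6000061035156, 190.5], [467.70001220703125, 191.10000610351562], [472.3999938964844, 193.8000030517578], [477.70001220703125, 199.1999969482422]]
```

Emit:
drive_tool(
  series=[
    [0,0,0,-0.6,0,0,0],
    [0,0,0,-1.1,0,0,0],
    [0,0,0.2,-1.1,0,0,0],
    [0,0,0.3,-1.1,0,0,0],
    [0,0,0.3,-1.1,0,0,0],
    [0,0,0.3,-1.1,0,0,0],
  ],
)

```text
t: 4.97
tcp_pos: [0.4438, 0.1667, 0.0654]
eef_rot: [0.001, -0.001, 1.0, 0.0]
force: [-0.2, 0.6, 0.4]
gripper_width: 0.0005
```

Emit:
drive_tool(
  series=[
    [0,0,0.04,0,0,0,0],
    [0,0,0.08,0,0,0,0],
    [0,0,0.08,0,0,0,0],
  ],
)

```text
t: 5.35
tcp_pos: [0.4433, 0.1717, 0.0648]
eef_rot: [0.0, -0.001, 1.0, 0.0]
force: [0.0, -0.0, 0.4]
gripper_width: 0.0006
```

Emit:
drive_tool(
  series=[
    [0,0,0.04,0,0,0,0],
    [0,0,0.04,0,0,0,0],
  ],
)

```text
t: 5.6
tcp_pos: [0.4433, 0.1741, 0.0647]
eef_rot: [-0.0, -0.001, 1.0, 0.0]
force: [0.6, -1.4, -0.3]
gripper_width: 0.0001
```

Emit:
drive_tool(
  series=[
    [0,0,0.02,0,0,0,0],
    [0,0,0.02,0,0,0,0],
  ],
)

```text
t: 5.85
tcp_pos: [0.4433, 0.1751, 0.0647]
eef_rot: [0.0, -0.001, 1.0, 0.0]
force: [0.2, 0.4, -0.3]
gripper_width: 0.0004
```

Emit:
drive_tool(
  series=[
    [0,0,0.02,0,0,0,0],
    [0,0,0.02,0,0,0,0],
  ],
)

```text
t: 6.1
tcp_pos: [0.4433, 0.1764, 0.0647]
eef_rot: [0.0, -0.001, 1.0, 0.0]
force: [-0.3, 0.8, -0.7]
gripper_width: 0.0004
```

Emit:
drive_tool(
  series=[
    [0,0,0.02,0,0,0,0],
    [0,0,0.02,0,0,0,0],
  ],
)

```text
t: 6.35
tcp_pos: [0.4433, 0.1776, 0.0647]
eef_rot: [0.0, -0.001, 1.0, 0.0]
force: [-0.3, 0.0, -0.2]
gripper_width: 0.0001
```

Emit:
drive_tool(
  series=[
    [0,0,0.02,0,0,0,0],
    [0,0,0.02,0,0,0,0],
  ],
)

```text
t: 6.6
tcp_pos: [0.4433, 0.1783, 0.0646]
eef_rot: [-0.0, -0.001, 1.0, -0.0]
force: [-0.3, -1.0, 0.5]
gripper_width: 0.0004
```

Emit:
drive_tool(
  series=[
    [0,0,0.02,0,0,0,0],
    [0,0,0.02,0,0,0,0],
  ],
)

```text
t: 6.85
tcp_pos: [0.4432, 0.1784, 0.0645]
eef_rot: [-0.0, -0.001, 1.0, -0.001]
force: [0.5, -4.5, 2.8]
gripper_width: 0.0003
```

```bash
cat > path.py <<'E'
import numpy as np
# rounded-rectangle path param by arc length s; returns waypoints
def pts(C,a,b,R,step=.001):
    P=[]
    import itertools
    def arc(cx,cy,t0):
        n=int(R*np.pi/2/step)+1
        for t in np.linspace(t0,t0+np.pi/2,n): P.append((cx+R*np.cos(t),cy+R*np.sin(t)))
    arc(C[0]+a,C[1]-b,-np.pi/2);arc(C[0]+a,C[1]+b,0);arc(C[0]-a,C[1]+b,np.pi/2);arc(C[0]-a,C[1]-b,np.pi)
    P.append(P[0]); P=np.array(P); s=np.r_[0,np.cumsum(np.hypot(*np.diff(P,axis=0).T))]
    return s,P
def plan(cur,C,a,b,R,adv,n,lead=.005):
    s,P=pts(C,a,b,R); L=s[-1]
    s0=s[np.argmin(np.hypot(P[:,0]-cur[0],P[:,1]-cur[1]))]
    S=s0+np.arange(1,n+1)*adv/n
    X=np.stack([np.interp(S%L,s,P[:,k]) for k in(0,1)],1)
    u=np.round((X-cur)/.06,2); print('from',cur,'s0',s0,'L',L)
    print(u.tolist()); print('end cmd',(np.array(cur)+u[-1]*.06).round(4))
E
python3 - <<'E'
from path import *
plan((.4433,.1798),(.438,.239),.009,.0137,.047-.0022,.040,12)
E
```

```text
from (0.4433, 0.1798) s0 0.0 L 0.37228079584135687
[[0.12, 0.01], [0.17, 0.02], [0.23, 0.03], [0.28, 0.04], [0.33, 0.06], [0.38, 0.08], [0.43, 0.11], [0.48, 0.14], [0.53, 0.17], [0.57, 0.21], [0.61, 0.25], [0.64, 0.29]]
end cmd [0.4817 0.1972]
```

Emit:
drive_tool(
  series=[
    [0,0.06,0.01,0,0,0,0],
    [0,0.12,0.01,0,0,0,0],
    [0,0.17,0.02,0,0,0,0],
    [0,0.23,0.03,0,0,0,0],
    [0,0.28,0.04,0,0,0,0],
    [0,0.33,0.06,0,0,0,0],
  ],
)

```text
t: 7.6
tcp_pos: [0.4633, 0.1813, 0.0645]
eef_rot: [-0.0, -0.0, 1.0, -0.002]
force: [1.1, -6.9, 2.1]
gripper_width: 0.0002
```

```bash
python3 - <<'E'
from h import *
look('w3.png')
E
```

```text
{'dot': (538, array([0.4114, 0.2124, 0.0766]), 223.4), 'idx': (1732, array([0.4439, 0.1891, 0.1526]), 276.9)} t 7.6 F [ 1.05 -6.89  2.08] [0.4633 0.1813 0.0645] [ 0.1   0.69 -0.73  2.01  0.71  0.72  0.5 ]
```

View pics/w3.png

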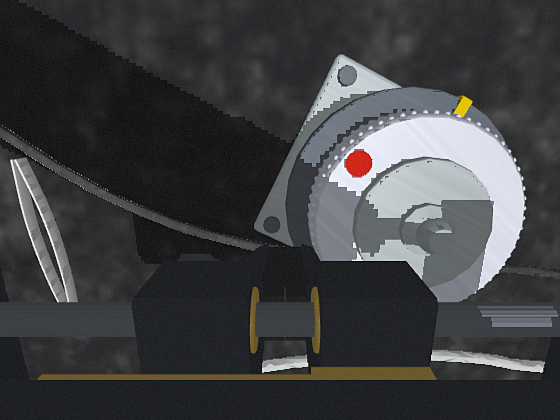

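```bash
sed -i 's/C=np.array(\[.438,.2375\])/C=np.array([.438,.2395])/; s/(r>.04))/(r>.04)\&(P[...,2]<.065))/' h.py; python3 - <<'E'
from path import *
plan((.4631,.1834),(.438,.239),.009,.0137,.047-.0022,.056,12)
E
```

```text
from (0.4631, 0.1834) s0 0.01608461690522036 L 0.37228079584135687
[[0.07, 0.03], [0.13, 0.07], [0.2, 0.11], [0.25, 0.17], [0.31, 0.22], [0.35, 0.28], [0.39, 0.35], [0.43, 0.42], [0.45, 0.5], [0.47, 0.57], [0.48, 0.65], [0.48, 0.73]]
end cmd [0.4919 0.2272]
```

Emit:
drive_tool(
  series=[
    [0,0.07,0.03,0,0,0,0],
    [0,0.13,0.07,0,0,0,0],
    [0,0.2,0.11,0,0,0,0],
    [0,0.25,0.17,0,0,0,0],
    [0,0.31,0.22,0,0,0,0],
    [0,0.35,0.28,0,0,0,0],
  ],
)

```text
t: 8.4
tcp_pos: [0.4859, 0.1984, 0.0646]
eef_rot: [0.001, 0.0, 1.0, -0.001]
force: [5.5, -5.0, -0.5]
gripper_width: 0.0006
```

Emit:
drive_tool(
  series=[
    [0,0.04,0.07,0,0,0,0],
    [0,0.08,0.14,0,0,0,0],
    [0,0.1,0.22,0,0,0,0],
    [0,0.12,0.29,0,0,0,0],
    [0,0.13,0.37,0,0,0,0],
    [0,0.13,0.45,0,0,0,0],
  ],
)

```text
t: 9.15
tcp_pos: [0.4955, 0.2269, 0.0651]
eef_rot: [0.003, 0.0, 1.0, 0.0]
force: [9.4, -2.0, -3.5]
gripper_width: 0.0004
```

```bash
python3 - <<'E'
from h import *
look('w4.png')
E
```

```text
{'dot': (483, array([0.4604, 0.2101, 0.0772]), 307.2), 'idx': (168, array([0.3876, 0.2644, 0.0526]), 153.7)} t 9.15 F [ 9.4  -2.02 -3.46] [0.4955 0.2269 0.0651] [ 0.03  0.74 -0.73  1.9   0.7   0.77  0.48]
```

```bash
python3 - <<'E'
from path import *
plan((.4919,.2272),(.4385,.240),.0095,.0147,.047-.0022,.060,12)
E
```

```text
from (0.4919, 0.2272) s0 0.07037019896033919 L 0.3782807958413568
[[0.02, 0.05], [0.02, 0.13], [0.02, 0.22], [0.02, 0.3], [0.02, 0.38], [0.01, 0.47], [0.01, 0.55], [-0.01, 0.63], [-0.03, 0.71], [-0.06, 0.79], [-0.1, 0.86], [-0.15, 0.93]]
end cmd [0.4829 0.283 ]
```

Emit:
drive_tool(
  series=[
    [0,0.02,0.05,0,0,0,0],
    [0,0.02,0.13,0,0,0,0],
    [0,0.02,0.22,0,0,0,0],
    [0,0.02,0.3,0,0,0,0],
    [0,0.02,0.38,0,0,0,0],
    [0,0.01,0.47,0,0,0,0],
    [0,0.01,0.55,0,0,0,0],
  ],
)

```text
t: 10.07
tcp_pos: [0.4948, 0.2608, 0.0652]
eef_rot: [0.002, -0.001, 1.0, 0.001]
force: [5.4, -0.6, -1.4]
gripper_width: 0.0004
```

Emit:
drive_tool(
  series=[
    [0,-0.02,0.08,0,0,0,0],
    [0,-0.04,0.16,0,0,0,0],
    [0,-0.07,0.24,0,0,0,0],
    [0,-0.11,0.31,0,0,0,0],
    [0,-0.16,0.38,0,0,0,0],
  ],
)

```text
t: 10.7
tcp_pos: [0.4834, 0.2843, 0.0649]
eef_rot: [0.001, -0.001, 1.0, 0.001]
force: [4.0, 2.5, -4.3]
gripper_width: 0.0002
```

```bash
python3 - <<'E'
from h import *
look('w5.png')
from path import *
plan((.4829,.283),(.4385,.240),.0095,.0147,.047-.0029,.060,12)
E
```

```text
{'dot': (388, array([0.4707, 0.2576, 0.0776]), 28.9), 'idx': (314, array([0.3893, 0.2637, 0.0527]), 153.6)} t 10.7 F [ 4.    2.45 -4.28] [0.4834 0.2843 0.0649] [-0.08  0.76 -0.73  1.85  0.7   0.8   0.4 ]
from (0.4829, 0.283) s0 0.1287882839812594 L 0.37388248867502627
[[-0.07, 0.05], [-0.13, 0.11], [-0.2, 0.16], [-0.27, 0.2], [-0.35, 0.23], [-0.43, 0.25], [-0.51, 0.26], [-0.6, 0.26], [-0.68, 0.26], [-0.76, 0.26], [-0.85, 0.26], [-0.93, 0.26]]
end cmd [0.4271 0.2986]
```

Emit:
drive_tool(
  series=[
    [0,-0.07,0.05,0,0,0,0],
    [0,-0.13,0.11,0,0,0,0],
    [0,-0.2,0.16,0,0,0,0],
    [0,-0.27,0.2,0,0,0,0],
    [0,-0.35,0.23,0,0,0,0],
    [0,-0.43,0.25,0,0,0,0],
  ],
)

```text
t: 11.5
tcp_pos: [0.4565, 0.2997, 0.0649]
eef_rot: [-0.0, -0.001, 1.0, 0.001]
force: [2.6, 4.1, -2.5]
gripper_width: 0.0006
```

Emit:
drive_tool(
  series=[
    [0,-0.08,0.01,0,0,0,0],
    [0,-0.17,0.01,0,0,0,0],
    [0,-0.25,0.01,0,0,0,0],
    [0,-0.33,0.01,0,0,0,0],
    [0,-0.42,0.01,0,0,0,0],
  ],
)

```text
t: 12.12
tcp_pos: [0.4309, 0.3006, 0.065]
eef_rot: [-0.0, -0.002, 1.0, 0.002]
force: [1.4, 5.2, -1.8]
gripper_width: 0.0004
```

```bash
python3 - <<'E'
from h import *
look('w6.png')
from path import *
plan((.4319,.2986),(.4385,.240),.0095,.0147,.047-.0029,.060,12)
E
```

```text
{'idx': (263, array([0.3884, 0.2641, 0.0525]), 153.6)} t 12.125 F [ 1.4   5.25 -1.76] [0.4309 0.3006 0.065 ] [-0.14  0.72 -0.73  1.94  0.7   0.75  0.29]
from (0.4319, 0.2986) s0 0.18694124433751305 L 0.37388248867502627
[[-0.13, -0.0], [-0.21, -0.02], [-0.29, -0.04], [-0.37, -0.07], [-0.44, -0.11], [-0.51, -0.16], [-0.57, -0.22], [-0.63, -0.28], [-0.67, -0.35], [-0.71, -0.42], [-0.75, -0.5], [-0.77, -0.58]]
end cmd [0.3857 0.2638]
```

Emit:
drive_tool(
  series=[
    [0,-0.07,0,0,0,0,0],
    [0,-0.13,0,0,0,0,0],
    [0,-0.21,-0.02,0,0,0,0],
    [0,-0.29,-0.04,0,0,0,0],
    [0,-0.37,-0.07,0,0,0,0],
    [0,-0.44,-0.11,0,0,0,0],
    [0,-0.51,-0.16,0,0,0,0],
  ],
)

```text
t: 13.05
tcp_pos: [0.3993, 0.2899, 0.0646]
eef_rot: [-0.001, -0.002, 1.0, 0.001]
force: [-1.9, 4.7, -1.9]
gripper_width: 0.0005
```

Emit:
drive_tool(
  series=[
    [0,-0.06,-0.06,0,0,0,0],
    [0,-0.12,-0.12,0,0,0,0],
    [0,-0.16,-0.19,0,0,0,0],
    [0,-0.2,-0.26,0,0,0,0],
    [0,-0.24,-0.34,0,0,0,0],
    [0,-0.26,-0.42,0,0,0,0],
  ],
)

```text
t: 13.8
tcp_pos: [0.3825, 0.2634, 0.0642]
eef_rot: [-0.002, -0.002, 1.0, -0.001]
force: [-4.5, 2.7, -0.4]
gripper_width: 0.0001
```

```bash
python3 - <<'E'
from h import *
look('w7.png')
from path import *
plan((.3857,.2638),(.4385,.2395),.0095,.0142,.047-.0029,.060,12)
E
```

```text
{} t 13.8 F [-4.5   2.66 -0.44] [0.3825 0.2634 0.0642] [-0.11  0.65 -0.74  2.09  0.71  0.67  0.25]
from (0.3857, 0.2638) s0 0.24517264590210197 L 0.37188248867502627
[[-0.01, -0.08], [-0.01, -0.17], [-0.01, -0.25], [-0.01, -0.33], [-0.01, -0.42], [-0.01, -0.5], [-0.01, -0.58], [-0.01, -0.67], [-0.01, -0.75], [0.01, -0.83], [0.04, -0.91], [0.07, -0.99]]
end cmd [0.3899 0.2044]
```

Emit:
drive_tool(
  series=[
    [0,-0.01,-0.08,0,0,0,0],
    [0,-0.01,-0.17,0,0,0,0],
    [0,-0.01,-0.25,0,0,0,0],
    [0,-0.01,-0.33,0,0,0,0],
    [0,-0.01,-0.42,0,0,0,0],
    [0,-0.01,-0.5,0,0,0,0],
  ],
)

```text
t: 14.6
tcp_pos: [0.3814, 0.233, 0.0641]
eef_rot: [-0.003, -0.002, 1.0, -0.001]
force: [-7.7, 1.8, 2.0]
gripper_width: 0.0008
```

Emit:
drive_tool(
  series=[
    [0,0,-0.08,0,0,0,0],
    [0,0,-0.17,0,0,0,0],
    [0,0,-0.25,0,0,0,0],
    [0,0.02,-0.33,0,0,0,0],
    [0,0.05,-0.41,0,0,0,0],
    [0,0.08,-0.49,0,0,0,0],
  ],
)

```text
t: 15.35
tcp_pos: [0.3875, 0.2026, 0.064]
eef_rot: [-0.002, -0.001, 1.0, -0.002]
force: [-4.2, -0.8, 0.5]
gripper_width: 0.0004
```

```bash
python3 - <<'E'
from h import *
look('w8.png');snap('top','t8.png')
from path import *
plan((.3899,.2044),(.4385,.2395),.0095,.0142,.047-.0029,.060,12)
E
```

```text
{'dot': (270, array([0.4339, 0.2022, 0.0789]), 263.6), 'idx': (152, array([0.3861, 0.2644, 0.0523]), 154.3)} t 15.35 F [-4.25 -0.84  0.52] [0.3875 0.2026 0.064 ] [ 0.02  0.62 -0.74  2.16  0.72  0.64  0.34]
from (0.3899, 0.2044) s0 0.30569815183543847 L 0.37188248867502627
[[0.05, -0.08], [0.1, -0.14], [0.16, -0.2], [0.23, -0.25], [0.3, -0.3], [0.37, -0.33], [0.45, -0.36], [0.53, -0.38], [0.62, -0.39], [0.7, -0.39], [0.78, -0.39], [0.87, -0.39]]
end cmd [0.4421 0.181 ]
```

View pics/w8.png

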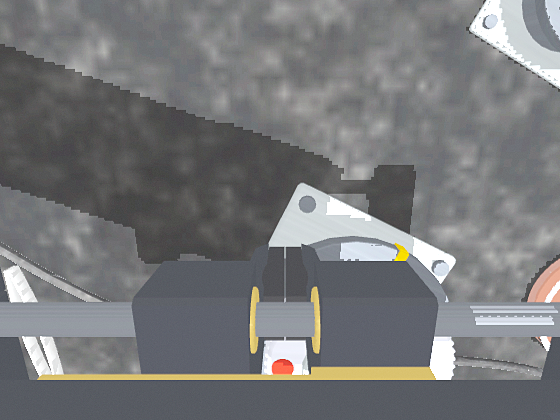

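View pics/t8.png

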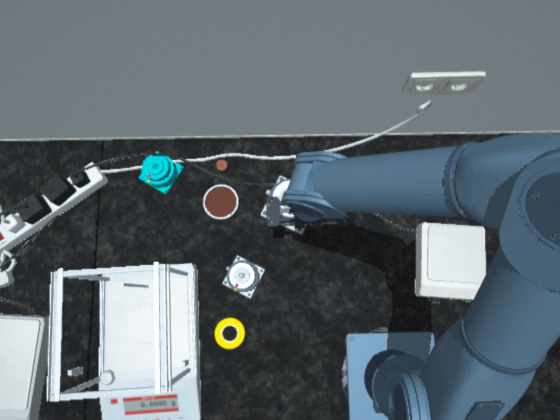

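Emit:
drive_tool(
  series=[
    [0,0.05,-0.08,0,0,0,0],
    [0,0.1,-0.14,0,0,0,0],
    [0,0.16,-0.2,0,0,0,0],
    [0,0.23,-0.25,0,0,0,0],
    [0,0.3,-0.3,0,0,0,0],
    [0,0.37,-0.33,0,0,0,0],
  ],
)

```text
t: 16.2
tcp_pos: [0.4109, 0.1821, 0.064]
eef_rot: [-0.001, -0.0, 1.0, -0.002]
force: [-3.0, -4.5, -1.9]
gripper_width: 0.0006
```

Emit:
drive_tool(
  series=[
    [0,0.08,-0.03,0,0,0,0],
    [0,0.16,-0.05,0,0,0,0],
    [0,0.25,-0.06,0,0,0,0],
    [0,0.33,-0.06,0,0,0,0],
    [0,0.41,-0.06,0,0,0,0],
    [0,0.5,-0.06,0,0,0,0],
  ],
)

```text
t: 16.95
tcp_pos: [0.442, 0.1782, 0.0641]
eef_rot: [-0.001, -0.0, 1.0, -0.002]
force: [-1.6, -6.4, -1.5]
gripper_width: 0.0003
```

```bash
python3 - <<'E'
from h import *
look('w9.png')
from path import *
plan((.4421,.181),(.4385,.2395),.0095,.0142,.047-.0025,.060,12)
E
```

```text
{'idx': (257, array([0.389 , 0.2634, 0.0526]), 154.0)} t 16.95 F [-1.61 -6.43 -1.46] [0.442  0.1782 0.0641] [ 0.1   0.66 -0.73  2.06  0.71  0.69  0.47]
from (0.4421, 0.181) s0 0.0 L 0.37439570852695364
[[0.18, 0.0], [0.26, 0.02], [0.34, 0.04], [0.42, 0.07], [0.49, 0.11], [0.56, 0.16], [0.62, 0.21], [0.68, 0.28], [0.73, 0.34], [0.77, 0.42], [0.8, 0.49], [0.82, 0.57]]
end cmd [0.4913 0.2152]
```

Emit:
drive_tool(
  series=[
    [0,0.09,0,0,0,0,0],
    [0,0.18,0,0,0,0,0],
    [0,0.26,0.02,0,0,0,0],
    [0,0.34,0.04,0,0,0,0],
    [0,0.42,0.07,0,0,0,0],
    [0,0.49,0.11,0,0,0,0],
    [0,0.56,0.16,0,0,0,0],
  ],
)

```text
t: 17.88
tcp_pos: [0.4771, 0.1887, 0.0645]
eef_rot: [0.001, -0.0, 1.0, -0.001]
force: [2.3, -5.0, -2.1]
gripper_width: 0.0008
```

Emit:
drive_tool(
  series=[
    [0,0.06,0.05,0,0,0,0],
    [0,0.12,0.12,0,0,0,0],
    [0,0.17,0.18,0,0,0,0],
    [0,0.21,0.26,0,0,0,0],
    [0,0.24,0.33,0,0,0,0],
    [0,0.26,0.41,0,0,0,0],
  ],
)

```text
t: 18.62
tcp_pos: [0.494, 0.2147, 0.065]
eef_rot: [0.002, -0.0, 1.0, -0.0]
force: [5.9, -2.9, -3.9]
gripper_width: 0.0007
```

```bash
python3 - <<'E'
from h import *
look('w10.png')
from path import *
plan((.4913,.2152),(.4385,.2395),.0095,.0142,.047-.0025,.045,9)
E
```

```text
{'dot': (552, array([0.447 , 0.2768, 0.0797]), 76.4), 'idx': (122, array([0.3869, 0.2649, 0.0525]), 153.6)} t 18.625 F [ 5.93 -2.89 -3.91] [0.494  0.2147 0.065 ] [ 0.05  0.73 -0.73  1.91  0.7   0.76  0.49]
from (0.4913, 0.2152) s0 0.05976864783728362 L 0.37439570852695364
[[0.02, 0.08], [0.02, 0.17], [0.02, 0.25], [0.02, 0.33], [0.02, 0.42], [0.02, 0.5], [0.02, 0.58], [0.02, 0.67], [0.01, 0.75]]
end cmd [0.4919 0.2602]
```

View pics/w10.png

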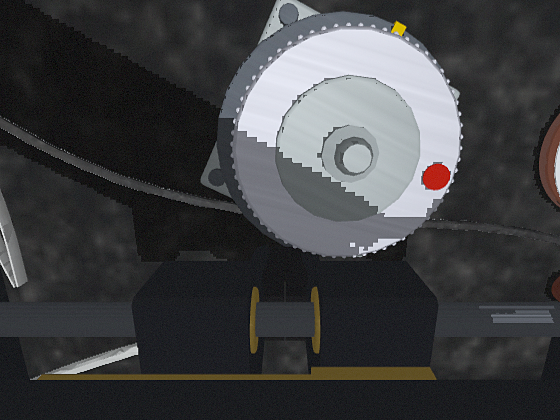

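Emit:
drive_tool(
  series=[
    [0,0.02,0.08,0,0,0,0],
    [0,0.02,0.17,0,0,0,0],
    [0,0.02,0.25,0,0,0,0],
    [0,0.02,0.33,0,0,0,0],
    [0,0.02,0.42,0,0,0,0],
    [0,0.02,0.5,0,0,0,0],
    [0,0.02,0.58,0,0,0,0],
    [0,0.02,0.67,0,0,0,0],
    [0,0.01,0.75,0,0,0,0],
  ],
)

```text
t: 19.8
tcp_pos: [0.4948, 0.2612, 0.0655]
eef_rot: [0.002, -0.001, 1.0, 0.001]
force: [6.4, 0.0, -1.9]
gripper_width: 0.0005
```

```bash
python3 - <<'E'
from h import *
look('w11.png')
from path import *
plan((.4919,.2602),(.4385,.2395),.0095,.0142,.047-.0025,.02,4)
E
```

```text
{'dot': (676, array([0.4117, 0.2683, 0.08  ]), 132.4), 'idx': (224, array([0.3884, 0.2641, 0.0527]), 153.6)} t 19.8 F [ 6.39  0.04 -1.94] [0.4948 0.2612 0.0655] [-0.03  0.76 -0.73  1.86  0.7   0.79  0.44]
from (0.4919, 0.2602) s0 0.10437709470841132 L 0.37439570852695364
[[-0.01, 0.07], [-0.04, 0.15], [-0.07, 0.23], [-0.11, 0.3]]
end cmd [0.4853 0.2782]
```

View pics/w11.png

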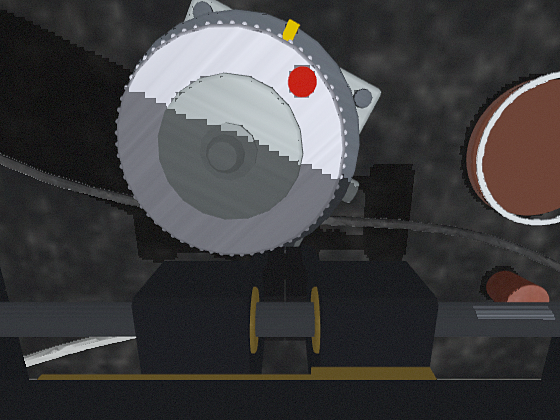

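Emit:
drive_tool(
  series=[
    [0,-0.01,0.07,0,0,0,0],
    [0,-0.04,0.15,0,0,0,0],
    [0,-0.06,0.21,0,0,0,0],
    [0,-0.09,0.26,0,0,0,0],
    [0,-0.09,0.26,0,0,0,0],
  ],
)

```text
t: 20.48
tcp_pos: [0.4882, 0.278, 0.0654]
eef_rot: [0.002, -0.001, 1.0, 0.002]
force: [5.8, 3.6, -4.1]
gripper_width: 0.0003
```

```bash
python3 - <<'E'
from h import *
look('w12.png')
E
```

```text
{'dot': (696, array([0.402 , 0.2542, 0.0802]), 157.8), 'idx': (296, array([0.3891, 0.2637, 0.0526]), 153.7)} t 20.475 F [ 5.79  3.63 -4.12] [0.4882 0.278  0.0654] [-0.06  0.76 -0.73  1.85  0.7   0.79  0.41]
```

View pics/w12.png

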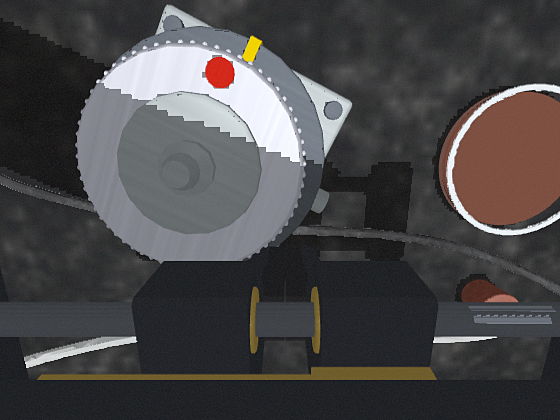

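Emit:
drive_tool(
  series=[
    [0,0.1,0.06,0,0,0,0],
    [0,0.22,0.13,0,0,0,0],
    [0,0.3,0.18,0,0,0,0],
    [0,0.3,0.18,0.6,0,0,0],
    [0,0.3,0.18,1.3,0,0,0],
    [0,0.3,0.18,2,0,0,0],
    [0,0.3,0.18,2,0,0,0],
  ],
)

```text
t: 21.4
tcp_pos: [0.506, 0.2882, 0.1878]
eef_rot: [0.002, -0.001, 1.0, 0.002]
force: [0.4, 0.3, -0.2]
gripper_width: 0.0004
```

```bash
python3 - <<'E'
from h import *
look('w13.png');snap('side','s13.png')
E
```

```text
{'dot': (179, array([0.402, 0.254, 0.08 ]), 158.1), 'idx': (94, array([0.3892, 0.2634, 0.0526]), 154.0)} t 21.4 F [ 0.42  0.29 -0.2 ] [0.506  0.2882 0.1878] [ 0.01  0.63 -0.84  1.74  0.54  1.02  0.54]
```

View pics/w13.png

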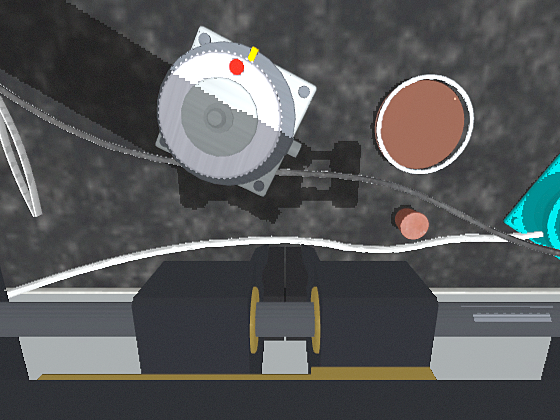

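View pics/s13.png

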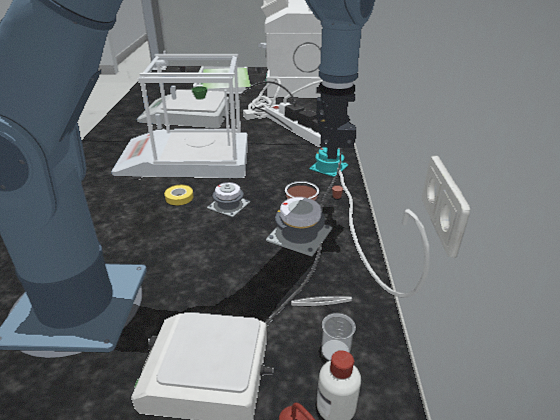

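```bash
python3 -c "
from h import *
print(robot.close_job())"
```

```text
the job is handed in; nothing more can be done
None
```

I turned the ring anticlockwise by about 11.8 rad, rolling the shut fingertips around its rim. The dot passed the index line once and stopped at it the second time. I then backed the fingers off radially, lifted clear and handed in at 21.4 s of the 61 s allowed. Handing in reports no verdict.

- **Dot position:** the last wrist picture shows the dot at 158° and the index line at 154°, so it rests about 4° (0.07 rad) past the line, inside the 20° tolerance.
- **Number of turns:** the dot reads 80 mm high, against 76 mm when tight. That is the rise expected after two turns (about 12.6 rad).
- **Contact:** the wrist force was near zero at the end, so the robot touches nothing.
- **Bystanders:** the petri dish, stopper, forceps and beaker look unmoved in the final side view. I checked this by eye only.
- **Disagreement:** the cameras differed by 2–4 mm on where the ring's centre is. Steady contact forces of about 4–10 N around the rim settled it.

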